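# Lever the refill tin open and hold the spice carousel at the empty jar

### The job

We are refilling the empty spice jar: lever the blue tin's hinged lid up with the blade of the palette knife until it stands upright, keeping the gripper off the lid, and lay the knife down flat on the worktop again without dropping it. Then turn the spice carousel smoothly, without spinning it, until the open jar with the red label faces front, squarely over the spoon ledge of the carousel's base, and finish still gripping the carousel so that it is held still there while I fill the jar. Leave everything else where it stands.

Things in the scene. Friction and masses are not known exactly. Their poses are not given: they have to be found in the camera images.
- tin: blue refill tin full of nutmegs, 110 (x) x 140 (y) x 78 mm high, heavy and immovable (push against it gently). Origin: centre of its underside; its front, with the lid's lip, faces its own -x. It may stand left or right of the carousel
- tin_lid (a joint): angle of the tin's hinged lid in rad: 0 shut, growing as it opens upward, stop at 1.75. The hinge runs along the tin's y at its rear top edge; it is stiff and keeps the lid at any angle. Lifting at the lip takes about 1 N. The lid is 3 mm thick with a 12 mm skirt round front and sides
- lid_hinge (a point): point on the hinge line of the lid, 57 mm behind the tin's centre and 78 mm above the worktop; axes turn with the lid (y along the hinge, -x from hinge to lip)
- lid_lip (a point): middle of the underside of the steel lip on the lid's front, 127 mm from the hinge along the lid's -x and 12 mm below the hinge (so 66 mm above the worktop when shut). The lip is 70 mm wide along y, 3 mm thick and juts out 20 mm in front of the lid's skirt; this point is 10 mm behind the lip's front edge and 10 mm in front of the skirt. Room for a blade below it
- knife: palette knife, 230 mm long along its x, about 90 g, loose, lying flat on the worktop with its blade roughly away from the robot. Origin: on its underside, near its centre of mass. Black handle from x = -95 to +15 mm, 24 mm wide (y), 22 mm thick (z); steel blade 22 mm wide, 2 mm thick, to x = +135 mm, lying at half the handle's thickness (11 mm above the underside)
- knife_grip (a point): point on the knife's handle to grip across its 24 mm width: x = -15 mm, 11 mm above its underside
- knife_tip (a point): tip of the knife's blade, 150 mm ahead of knife_grip along the knife's x, at the middle of the blade's thickness
- carousel: fixed wooden base of the spice carousel: a disc of 200 mm diameter, 14 mm high, with a small tray (the spoon ledge, a measuring spoon in it, 120 mm wide, 14 mm high) jutting out to 152 mm from the axis at its front. Origin: on the turning axis, at the worktop; the ledge (the front) lies in its own -x
- carousel_tray (a joint): angle of the turning tray in rad, positive counter-clockwise seen from above, no stops. At 0 (or 6.283) the open jar stands exactly over the spoon ledge. Runs easily (friction about 0.03 N m). The tray, 210 mm in diameter, carries eight fixed jars, 44 mm in diameter, on a circle of 76 mm radius, tops up to 126 mm above the worktop, a wire rail, and a column with the handle on top
- open_jar (a point): centre of the mouth of the open, empty glass jar with the red label (the other seven have white labels and black lids), 76 mm from the carousel's axis, 120 mm above the worktop
- carousel_handle (a point): middle of the wooden bar handle on top of the carousel's column, on the turning axis, 182 mm above the worktop. The bar is 76 mm long (along this point's x, the line through the axis and the open jar), 16 mm wide (y) and 32 mm high, and turns with the tray; its underside is 40 mm above the highest jar
- red_lid: bystander: red screw lid of the open jar, 45 mm in diameter, 16 mm high, lying loose; origin at the centre of its underside
- mug: bystander: white mug, 82 mm in diameter, 95 mm high; origin at the centre of its underside
- pepper_mill: bystander: dark wooden pepper mill, 58 mm in diameter, 162 mm high; origin at the centre of its underside
- wooden_spoon: bystander: wooden spoon lying on the chopping board; origin at its underside
- succulent: bystander: succulent in a white pot, 90 mm in diameter, about 110 mm high; origin at the centre of its underside
- bowl: bystander: small blue bowl, 110 mm in diameter, 50 mm high; origin at the centre of its underside

How it is judged:
By the outcome, as a careful person would: the job done as asked, in the order asked, and still so for the second after the job is handed in, while the arm keeps its last pose, push and grip.
It also fails if it takes over 72 s, if anything falls off the work surface, if the arm or the gripper's body presses on something with over 40 N, if the wrist force passes 120 N, or if a joint passes its speed limit or range.

### The arm

A 6-joint arm with a two-finger parallel gripper is mounted at the origin on the work surface. World frame = base frame: x ahead of the robot, y to its left, z up, the work surface at z = 0. Lengths are in m, angles in rad, forces in N, time in s.
With the tool pointing down it reaches from about 0.375 to 0.9 m from the base axis. Payload 3.1 kg.
Tool frame: the origin (TCP) lies between the finger pads; the fingertips stand 11 mm ahead of it and the grasp point (between the pads) lies 8 mm behind it; z points along the fingers, y is the line along which they close (so a half turn about z gives the same grasp; the last joint's range is limited). The gripper opens to 87 mm and grips with 3 to 60 N. Pads are 19 mm wide; open, the fingers measure 117 mm over their backs; the gripper's body (75 mm by 190 mm) begins 51 mm behind the grasp point.
Start: joints at [1.069, 0.527, 1.433, -0, 1.181, -0.178], TCP at [0.199, 0.593, 0.234] pointing down, gripper open.
Joint ranges: [-3.08, 3.08], [-0.75, 2.2], [0.22, 2.44], [-1.43, 4.57], [0, 2.65], [-2.85, 2.85]. Speed limits (rad/s): [2.79, 2.79, 3.14, 3.14, 3.14, 3.14].

### API

Orientations are given as a unit quaternion [x, y, z, w].
In Python, from rig import get_obs, camera, hand_in gives the robot as it stands.
- The arm moves only by the shell command python3 -m pendant 'ROWS' [FORCE]. ROWS is JSON, a list that holds one entry, the list of rows, each a list of 7 numbers: the shift along the tool's x, y, z in m, then the turn, a rotation vector about the tool's x, y, z in degrees, then the opening, from 0 (shut) to 1 (fully open). In form: [[[x, y, z, ax, ay, az, fingers], ...]]. A call has exactly 5 rows; each row shifts and turns the commanded pose from where the row before left it, along the tool's axes as they then stand; what a row does not reach is not made up. A row lasts 1/8 s, in which the tool goes at most 62.5 mm and 10.7 degrees, less where a joint would pass 70% of its speed; a pose out of reach is approached as far as the arm can. A call with a gripper value outside its range is refused whole. The fingers move at their own pace and stop on an object; FORCE is the grip in N (left out, the last holds). Time passes only in rows, so rows that do not move let the fingers close, or fill a call up. It gives the time, the measured TCP pose, the force, the opening and the grip force at its end, in the units of the state.
- get_obs(): the state, without advancing time (a new reading comes with each control period).
- camera(name): name is "scene" or "side" or "wrist"; returns a dict with "img" (420x560x3 uint8, red, green, blue), "intrinsics" (3x3 intrinsics, pixels), "R" (3x3) and "t" (3): a world point X has camera coordinates R X + t; the wrist camera has in their place "T_tool_cam" (4x4, takes a point from camera to tool coordinates, whose origin is the TCP and whose axes are the flange's). Camera axes: x right, y down, z forward; pixel columns grow to the right and rows downward; lengths in m; the calibration is good to about 2 mm. A picture is of the moment at which its call begins: read the wrist's pose just before it. There is no depth.
- hand_in(): hands the job in; it is judged then, once.
The state is a dict: "time": time; "q": joint angles; "joint_velocities": joint speeds; "joint_torque": joint torques, N m; "position": TCP position; "tool_rot": TCP orientation; "ft_force": force on the tool from outside, world axes, zero at the start; "moment": the same for the moment, N m; "grip_width": finger opening in m; "grip_force": force on a finger pad.
Only numpy, scipy, OpenCV 4.12 (cv2) and the standard library are available. Lean on these libraries where they do the work, as an engineer would, in place of code of your own. Each camera call takes 0.05 s, during which the arm holds its last target. There are 200 camera calls.

## Working session

There is one attempt and no reset: what is moved stays moved. The work goes in short steps, Python scripts to look and compute and a shell command to move; the robot and the scene stay as the last step left them, time stands still between calls to the robot, and variables do not carry over. Pictures are saved under pics/ and viewed, at most 10 in all, crops included, and the job is handed in when it is done.

```bash
ls; mkdir -p pics
cat > snap.py <<'E'
import cv2,sys,pickle
from rig import get_obs,camera
def snap(name,tag):
    o=get_obs();c=camera(name);cv2.imwrite(f'pics/{tag}.png',c['img'][:,:,::-1]);pickle.dump((o,c),open(f'pics/{tag}.pkl','wb'));return o,c
E
python3 - <<'E'
from snap import *
import numpy as np
for n in('scene','side','wrist'):
    o,c=snap(n,n+'0'); print(n,{k:np.round(v,3).tolist() for k,v in c.items() if k!='img'})
print(o)
a=cv2.imread('pics/scene0.png');b=cv2.imread('pics/side0.png')
E
```

```text
pics
scene {'intrinsics': [[453.308, 0.0, 280.136], [0.0, 453.308, 211.809], [0.0, 0.0, 1.0]], 'R': [[0.08, 0.997, 0.02], [0.584, -0.031, -0.811], [-0.807, 0.076, -0.585]], 't': [-0.068, -0.207, 1.772]}
side {'intrinsics': [[455.669, 0.0, 277.695], [0.0, 455.669, 212.703], [0.0, 0.0, 1.0]], 'R': [[-0.997, -0.072, 0.018], [-0.06, 0.636, -0.769], [0.044, -0.768, -0.638]], 't': [0.543, 0.139, 1.616]}
wrist {'intrinsics': [[362.057, 0.0, 276.185], [0.0, 362.057, 213.57], [0.0, 0.0, 1.0]], 'T_tool_cam': [[-0.001, -0.961, -0.275, 0.075], [1.0, -0.0, -0.001, 0.0], [0.001, -0.275, 0.961, -0.151], [0.0, 0.0, 0.0, 1.0]]}
{'time': 0.1, 'q': array([ 1.06853429e+00,  5.28386475e-01,  1.43377529e+00, -5.50346646e-05,
        1.18138619e+00, -1.78532267e-01]), 'joint_velocities': array([-0.00068386, -0.00166714, -0.00191201, -0.00102005, -0.00075888,
        0.00032887]), 'joint_torque': array([-1.39234503e-04, -4.40985310e+01, -1.77148372e+01,  6.34444971e-02,
        5.33520570e-02, -1.88569339e-05]), 'position': array([0.19850897, 0.5919645 , 0.23266095]), 'tool_rot': array([ 1.61148581e-01,  9.86929672e-01, -9.30053852e-04, -3.02414056e-04]), 'ft_force': array([ 0.16846833, -0.16787133, -0.43353178]), 'moment': array([ 0.00728709,  0.01799365, -0.04855962]), 'grip_force': 0.0, 'grip_width': 0.08691998370763025}
```

View pics/scene0.png

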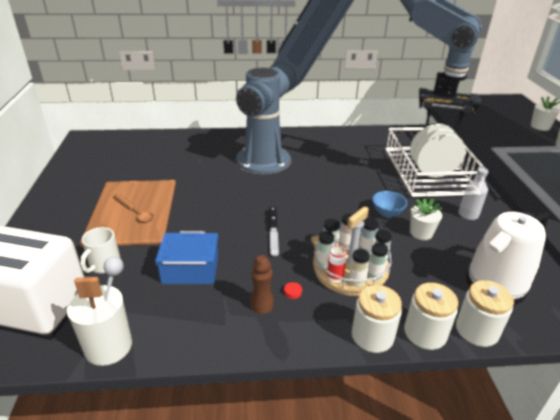

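View pics/side0.png

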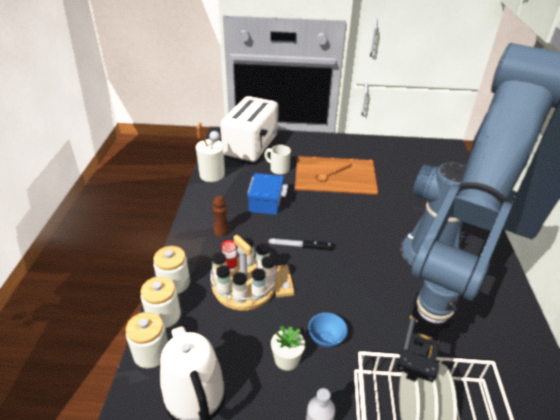

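The scene view looks back at the robot. It shows the tin at about (190,258) with its lip on the robot side, the knife at (272,230) with its blade away from the robot, and the carousel at (352,255) with the red-label jar at (337,262). The side view shows the tin at (266,193), the knife at (302,244), the carousel at (243,275) and the ledge on the robot side at (285,282).

```bash
cat > geo.py <<'E'
import numpy as np,cv2,pickle
from scipy.spatial.transform import Rotation as Rn
def load(tag): return pickle.load(open(f'pics/{tag}.pkl','rb'))
def cam(oc):
    o,c=oc
    if 'R' in c: return c['intrinsics'],c['R'],c['t']
    T=np.eye(4);T[:3,:3]=Rn.from_quat(o['tool_rot']).as_matrix();T[:3,3]=o['position']
    M=np.linalg.inv(T@c['T_tool_cam']);return c['intrinsics'],M[:3,:3],M[:3,3]
def ray(oc,p):
    K,R,t=cam(oc);d=R.T@np.linalg.solve(K,[p[0],p[1],1]);return -R.T@t,d/np.linalg.norm(d)
def plane(oc,p,z):
    o,d=ray(oc,p);return o+d*(z-o[2])/d[2]
def tri(oc1,p1,oc2,p2):
    o1,d1=ray(oc1,p1);o2,d2=ray(oc2,p2);s=np.linalg.lstsq(np.c_[d1,-d2],o2-o1,rcond=None)[0]
    a=o1+s[0]*d1;b=o2+s[1]*d2;return (a+b)/2,np.linalg.norm(a-b)
def proj(oc,X):
    K,R,t=cam(oc);x=K@(R@np.asarray(X,float)+t);return x[:2]/x[2]
E
python3 - <<'E'
from geo import *
S=load('scene0');D=load('side0')
f=lambda *a:print(a[0],np.round(a[1],3),*np.round(a[2:],4))
for n,a,b in[('tin',(190,248),(267,188)),('knife',(274,230),(302,244)),('handle',(358,216),(243,245)),('redjar',(337,262),(231,250)),('mill',(262,262),(219,202)),('redlid',None,None)]:
    if a: r=tri(S,a,D,b);f(n,r[0],r[1])
for p in[(272,208),(275,253)]:f('knife S',plane(S,p,.011))
for p in[(333,245),(270,241)]:f('knife D',plane(D,p,.011))
f('carousel base',plane(S,(352,262),.02))
a=S[1]['img'][195:320,145:305];b=S[1]['img'][190:310,290:420];
c=D[1]['img'][160:240,235:345];d=D[1]['img'][230:310,195:305]
r=lambda x:cv2.resize(x,(400,300),interpolation=cv2.INTER_CUBIC)
cv2.imwrite('pics/crops.png',np.vstack([np.hstack([r(a),r(b)]),np.hstack([r(c),r(d)])])[:,:,::-1])
E
```

```text
tin [ 0.605 -0.227  0.07 ] 0.0023
knife [0.458 0.011 0.008] 0.0037
handle [0.637 0.214 0.183] 0.0005
redjar [0.693 0.152 0.087] 0.0184
mill [ 0.754 -0.038  0.142] 0.0031
knife S [0.348 0.013 0.011]
knife S [0.572 0.007 0.011]
knife D [0.347 0.007 0.011]
knife D [0.572 0.007 0.011]
carousel base [0.632 0.218 0.02 ]
```

View pics/crops.png

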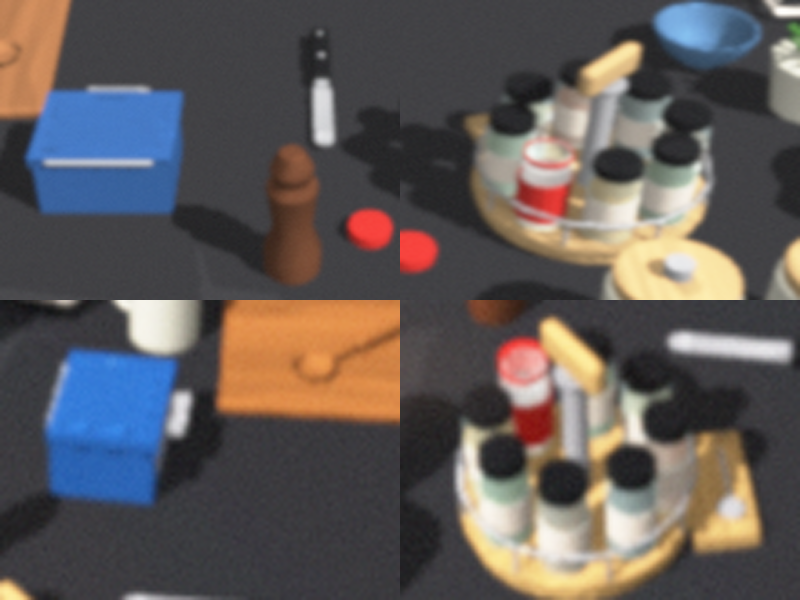

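The crops show the lid shut with its lip toward the robot, and the open red-label jar on the far side of the tray, so the handle bar runs about -45° in world. The coarse points agree with the sizes given: handle z 0.183, tin top about 0.07. I'll move the wrist camera over the scene to refine them.

```bash
cat > go.py <<'E'
# usage: go.py x y z yaw_deg(of tool y axis) -> tool-frame shift in the present axes (mm) and turn about tool z (deg)
import sys,numpy as np
from rig import get_obs
from scipy.spatial.transform import Rotation as R
o=get_obs();M=R.from_quat(o['tool_rot']).as_matrix();p=o['position']
yaw=np.degrees(np.arctan2(M[1,1],M[0,1]))
print('pos',p.round(4),'yaw_y %.2f'%yaw,'tilt',np.round(M[:,2],4),'F',o['ft_force'].round(2),'w %.4f'%o['grip_width'],'gf %.1f'%o['grip_force'],'t %.2f'%o['time'],'q6 %.2f'%o['q'][5])
if len(sys.argv)>3:
    d=M.T@(np.array(sys.argv[1:4],float)-p);print('tool shift mm',(1e3*d).round(1))
    if len(sys.argv)>4:
        e=(float(sys.argv[4])-yaw+180)%360-180
        print('turn about tool z deg %.2f'%-e)
E
python3 go.py 0.42 0.03 0.36 90
```

```text
pos [0.1986 0.592  0.2328] yaw_y 71.45 tilt [-8.0e-04 -1.5e-03 -1.0e+00] F [-0.45  0.57 -0.43] w 0.0872 gf 0.0 t 0.15 q6 -0.18
tool shift mm [-388.7 -462.6 -126.6]
turn about tool z deg -18.55
```

```bash
python3 -m pendant '[[[0,0,-0.04,0,0,0,1],[0,0,-0.055,0,0,0,1],[-0.035,-0.045,-0.03,0,0,0,1],[-0.04,-0.045,0,0,0,0,1],[-0.04,-0.046,0,0,0,0,1]]]' && python3 -m pendant '[[[-0.04,-0.047,0,0,0,0,1],[-0.04,-0.047,0,0,0,0,1],[-0.04,-0.047,0,0,0,0,1],[-0.04,-0.047,0,0,0,0,1],[-0.04,-0.047,0,0,0,0,1]]]' && python3 -m pendant '[[[-0.035,-0.045,0,0,0,0,1],[-0.03,-0.04,0,0,0,0,1],[-0.009,-0.006,0,0,0,-6.5,1],[0,0,0,0,0,-8,1],[0,0,0,0,0,-4,1]]]' && python3 -m pendant '[[[0,0,0,0,0,0,1],[0,0,0,0,0,0,1],[0,0,0,0,0,0,1],[0,0,0,0,0,0,1],[0,0,0,0,0,0,1]]]'
python3 - <<'E'
from snap import *
o,c=snap('wrist','w1');print(o['position'],o['tool_rot'])
E
python3 go.py 0.42 0.03 0.36 90
```

```text
time: 0.78
position: [0.2644, 0.4271, 0.358]
tool_rot: [0.161, 0.987, 0.0, 0.001]
ft_force: [1.3, -1.0, -0.4]
grip_width: 0.0872
grip_force: 0.0
time: 1.4
position: [0.3791, 0.1404, 0.3577]
tool_rot: [0.161, 0.987, 0.0, 0.0]
ft_force: [-0.1, -0.5, -0.2]
grip_width: 0.0869
grip_force: 0.0
time: 2.02
position: [0.4198, 0.032, 0.3573]
tool_rot: [-0.0, 1.0, 0.0, -0.0]
ft_force: [-0.5, -0.2, 0.6]
grip_width: 0.0866
grip_force: 0.0
time: 2.65
position: [0.42, 0.0324, 0.3577]
tool_rot: [0.0, 1.0, -0.0, 0.0]
ft_force: [-0.4, -0.6, 0.3]
grip_width: 0.0871
grip_force: 0.0
[0.42003191 0.03241633 0.35766378] [ 4.45022658e-04  9.99999901e-01 -6.16519156e-06  9.68746617e-06]
pos [0.42   0.0324 0.3577] yaw_y 89.95 tilt [-0.  0. -1.] F [-0.14 -0.28 -0.5 ] w 0.0867 gf 0.0 t 2.70 q6 -1.76
tool shift mm [ 0.  -2.4 -2.3]
turn about tool z deg -0.05
```

View pics/w1.png

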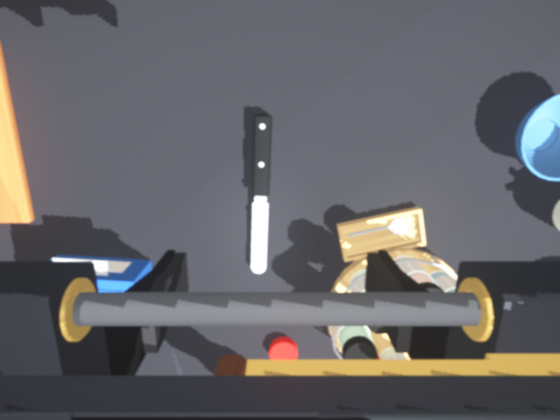

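Wrist view 1: the knife is at columns 252–272, with its butt at row 115 and its tip at row 272. The ledge is at (381,232) and the steel lip at (100,266). The gripper hides the lower half, so I'll take two more views from further out.

```bash
python3 -m pendant '[[[-0.04,0,-0.02,0,0,0,1],[-0.05,0,0,0,0,0,1],[-0.05,-0.04,0,0,0,0,1],[-0.04,-0.05,0,0,0,0,1],[-0.02,-0.042,0,0,0,0,1]]]' >/dev/null&& python3 -m pendant '[[[0,0,0,0,0,0,1],[0,0,0,0,0,0,1],[0,0,0,0,0,0,1],[0,0,0,0,0,0,1],[0,0,0,0,0,0,1]]]'
python3 -c "from snap import *;snap('wrist','w2')"
python3 -m pendant '[[[0,0.04,0,0,0,0,1],[0,0.055,0,0,0,0,1],[0,0.055,0,0,0,0,1],[0,0.05,0,0,0,0,1],[0,0,0,0,0,0,1]]]'>/dev/null && python3 -m pendant '[[[0,0,0,0,0,0,1],[0,0,0,0,0,0,1],[0,0,0,0,0,0,1],[0,0,0,0,0,0,1],[0,0,0,0,0,0,1]]]'
python3 -c "
from snap import *;snap('wrist','w3')
import numpy as np
a=cv2.imread('pics/w2.png')[:310];b=cv2.imread('pics/w3.png')[:310]
cv2.imwrite('pics/w23.png',cv2.resize(np.vstack([a,b]),None,fx=.96,fy=.96))"
```

```text
time: 3.95
position: [0.6176, -0.0969, 0.3781]
tool_rot: [-0.0, 1.0, -0.0, 0.0]
ft_force: [-0.1, -0.3, -0.0]
grip_width: 0.0873
grip_force: 0.0
time: 5.25
position: [0.618, 0.1019, 0.3776]
tool_rot: [0.001, 1.0, 0.0, -0.0]
ft_force: [0.4, 0.2, 0.4]
grip_width: 0.0872
grip_force: 0.0
```

View pics/w23.png

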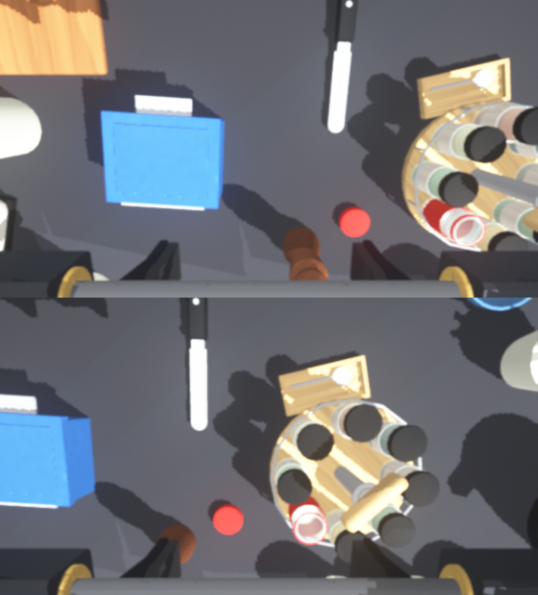

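Wrist view 2 (upper half, scale 0.96) shows the whole tin: top at columns 102–224 and rows 112–208, lip at (164,105), knife tip at (336,130). Wrist view 3 (lower half) shows the bar handle from (350,522) to (402,483), the red jar mouth at (309,523) and the ledge at (325,385). Next I'll measure them with masks.

```bash
cat > meas.py <<'E'
from geo import *
W1,W2,W3,S,D=[load(t) for t in('w1','w2','w3','scene0','side0')]
def hsv(oc):return cv2.cvtColor(oc[1]['img'],cv2.COLOR_RGB2HSV)
def comp(oc,roi,lo,hi):
    x0,y0,x1,y1=roi;m=np.zeros((420,560),np.uint8);m[y0:y1,x0:x1]=cv2.inRange(hsv(oc)[y0:y1,x0:x1],np.array(lo),np.array(hi))
    c=max(cv2.findContours(m,0,1)[0],key=cv2.contourArea);return c[:,0,:].astype(np.float32),m
def box(c): return cv2.boxPoints(cv2.minAreaRect(c))
if __name__=='__main__':
    np.set_printoptions(precision=4,suppress=True)
    steel=((0,0,140),(180,70,255))
    # lip in w2 and w1
    l={}
    for n,oc,roi in(('w2',W2,(130,90,212,122)),('w1',W1,(40,250,160,280)),('w3',W3,(0,90,45,125))):
        c,m=comp(oc,roi,*steel);l[n]=box(c);print('lip',n,l[n].round(1).tolist(),cv2.contourArea(c))
    print('lip w2 corners at z .069',[plane(W2,p,.069)[:2] for p in l['w2']])
    # tin
    c,m=comp(W2,(80,90,250,230),(100,120,150),(125,255,255));b=box(c);print('tin top',b.round(1).tolist(),[plane(W2,p,.081)[:2] for p in b])
    c,m=comp(W2,(80,90,250,230),(100,120,40),(125,255,255));b=box(c);print('tin all',b.round(1).tolist())
    # knife tip, blade line
    for n,oc,roi in(('w1',W1,(235,190,285,285)),('w2',W2,(325,40,380,150)),('w3',W3,(185,40,225,145))):
        c,m=comp(oc,roi,(0,0,130),(180,80,255));ys,xs=np.nonzero(m);k=ys>ys.max()-50
        k2=(c[:,1]>c[:,1].max()-1);tip=c[k2].mean(0)
        P=np.array([plane(oc,(x,y),.012)[:2] for x,y in zip(xs,ys)]);v=np.linalg.svd(P-P.mean(0))[2][0];v*=np.sign(v[0])
        print('knife',n,'tip px',tip,'->',plane(oc,tip,.012),'hdg',np.degrees(np.arctan2(v[1],v[0])),'mid',P.mean(0))
        l['k'+n]=tip
    for a,b in((W1,'kw1'),(W3,'kw3')): pass
    print('tip tri',tri(W1,l['kw1'],W2,l['kw2']),tri(W1,l['kw1'],W3,l['kw3']),tri(W2,l['kw2'],W3,l['kw3']))
    # handle bar, jar mouth, ledge in w3
    wood=((10,60,110),(30,255,255))
    c,m=comp(W3,(350,180,432,245),(10,60,150),(30,255,255));b=box(c);print('bar w3',b.round(1).tolist(),b.mean(0))
    c,m=comp(W3,(280,50,400,130),*wood);b=box(c);print('ledge w3',b.round(1).tolist(),[plane(W3,p,.014)[:2] for p in b])
    c,m=comp(W2,(420,50,545,130),*wood);b=box(c);print('ledge w2',b.round(1).tolist(),[plane(W2,p,.014)[:2] for p in b])
    c,m=comp(W1,(325,195,440,262),*wood);b=box(c);print('ledge w1',b.round(1).tolist(),[plane(W1,p,.014)[:2] for p in b])
    for oc,roi,n in((W3,(280,190,350,260),'w3'),(W2,(430,195,520,260),'w2')):
        c,m=comp(oc,roi,(0,120,80),(180,255,255));print('red',n,c.min(0),c.max(0),box(c).round(1).tolist())
    import snap
    r=lambda i,x0,y0,x1,y1,s:cv2.resize(i[1]['img'][y0:y1,x0:x1],(s,300),interpolation=cv2.INTER_CUBIC)
    cv2.imwrite('pics/z1.png',np.vstack([np.hstack([r(W3,280,180,440,260,600)]),np.hstack([r(W2,95,85,245,225,320),r(S,335,195,380,235,280)])])[:,:,::-1])
E
python3 meas.py
```

```text
lip w2 [[138.8000030517578, 116.80000305175781], [140.10000610351562, 97.9000015258789], [200.89999389648438, 101.9000015258789], [199.60000610351562, 120.80000305175781]] 1066.5
lip w1 [[50.20000076293945, 272.20001220703125], [51.099998474121094, 256.20001220703125], [130.10000610351562, 260.8999938964844], [129.1999969482422, 276.8999938964844]] 556.0
lip w3 [[-1.2000000476837158, 118.5], [0.0, 99.9000015258789], [39.20000076293945, 102.5], [37.900001525878906, 121.0999984741211]] 661.5
lip w2 corners at z .069 [array([ 0.5506, -0.2658]), array([ 0.5284, -0.262 ]), array([ 0.5332, -0.1886]), array([ 0.5554, -0.1915])]
tin top [[98.19999694824219, 209.60000610351562], [104.19999694824219, 114.19999694824219], [235.89999389648438, 122.5], [229.89999389648438, 217.89999389648438]] [array([ 0.6654, -0.3256]), array([ 0.5473, -0.3023]), array([ 0.557 , -0.1456]), array([ 0.6766, -0.1571])]
tin all [[98.0999984741211, 209.60000610351562], [104.0999984741211, 113.9000015258789], [236.8000030517578, 122.30000305175781], [230.8000030517578, 218.0]]
knife w1 tip px [260.6667 276.    ] -> [0
[... 1047 characters left out ...]
y([0.4769, 0.2362]), array([0.5406, 0.2656]), array([0.5743, 0.1317])]
ledge w1 [[334.79998779296875, 222.1999969482422], [428.1000061035156, 203.60000610351562], [439.6000061035156, 260.8999938964844], [346.29998779296875, 279.5]] [array([0.4993, 0.1158]), array([0.472, 0.246]), array([0.5593, 0.2728]), array([0.5893, 0.1368])]
red w3 [300. 207.] [335. 231.] [[296.8999938964844, 213.89999389648438], [330.5, 204.6999969482422], [335.29998779296875, 221.89999389648438], [301.6000061035156, 231.10000610351562]]
red w2 [441. 208.] [474. 243.] [[434.6000061035156, 230.39999389648438], [449.0, 202.60000610351562], [474.20001220703125, 215.60000610351562], [459.79998779296875, 243.39999389648438]]
```

View pics/z1.png

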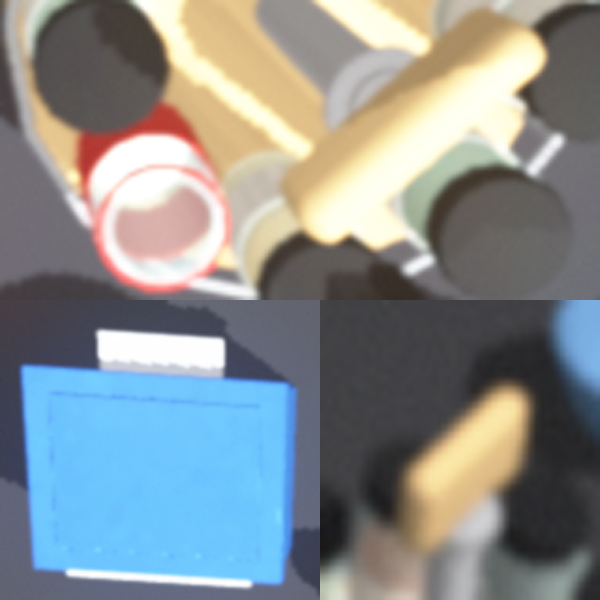

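Zoomed: in wrist view 3 the bar's outline is centred near pixel (391,213) and the jar mouth near (323,241). The lip and tin edges are clear in view 2. Next I'll triangulate heights and compute the final geometry.

Run:
```python
from meas import *
np.set_printoptions(precision=4,suppress=True)
print('lip corner tri w2w3',tri(W2,(200.9,101.9),W3,(39.2,102.5)),'w2w1',tri(W2,(200.9,101.9),W1,(130.1,260.9)))
print('mouth tri',tri(W3,(323.2,240.8),W2,(485.4,239.6)),plane(W3,(323.2,240.8),.12))
print('bar w3 scene',tri(W3,(391.2,213.6),S,(359,216)),'w3@.186',plane(W3,(391.2,213.6),.186))
a=plane(W3,(280+317/3.75,180+208/3.75),.19);b=plane(W3,(280+512/3.75,180+30/3.75),.19);print('bar dir',np.degrees(np.arctan2(*(a-b)[1::-1])),np.linalg.norm(a-b))
# ledge outer edge lines: top boundary of mask per column, line fit
for n,oc,x0,x1,roi in(('w3',W3,296,374,(280,50,400,130)),('w2',W2,440,525,(420,50,545,130)),('w1',W1,344,418,(325,195,440,262))):
    _,m=comp(oc,roi,(10,60,110),(30,255,255))
    P=np.array([plane(oc,(x,np.nonzero(m[:,x])[0].min()-.5),.014)[:2] for x in range(x0,x1)],np.float32)
    vx,vy,cx,cy=cv2.fitLine(P,cv2.DIST_HUBER,0,1e-4,1e-4).ravel()
    print('ledge',n,np.degrees(np.arctan2(vy,vx))%180,cx,cy)
```

```text
lip corner tri w2w3 (array([ 0.5332, -0.1899,  0.0624]), np.float64(0.00037442841012076076)) w2w1 (array([ 0.5387, -0.1809,  0.0487]), np.float64(0.026001067796699886))
mouth tri (array([0.6961, 0.1588, 0.1115]), np.float64(0.0016011257270640796)) [0.6938 0.1577 0.12  ]
bar w3 scene (array([0.6412, 0.2151, 0.186 ]), np.float64(0.0009349919285355912)) w3@.186 [0.6411 0.2146 0.186 ]
bar dir -44.193266794072116 0.0665988039875761
ledge w3 103.144424 0.4896406 0.18503423
ledge w2 103.092384 0.4917875 0.17587397
ledge w1 102.52821 0.48632398 0.1799462
```

```bash
python3 go.py 0.4325 0.0123 0.06 87.6
```

```text
pos [0.618  0.102  0.3776] yaw_y 89.92 tilt [-0. -0. -1.] F [ 0.86 -0.71 -0.29] w 0.0869 gf 0.0 t 5.30 q6 -1.58
tool shift mm [185.4 -90.  317.6]
turn about tool z deg 2.32
```

```bash
python3 -m pendant '[[[0.03,-0.015,0,0,0,0,1],[0.04,-0.02,0.02,0,0,0,1],[0.04,-0.02,0.035,0,0,0,1],[0.04,-0.02,0.04,0,0,0,1],[0.025,-0.01,0.05,0,0,0,1]]]' >/dev/null && python3 -m pendant '[[[0.01,-0.005,0.05,0,0,0,1],[0,0,0.05,0,0,2.3,1],[0,0,0.04,0,0,0,1],[0,0,0.025,0,0,0,1],[0,0,0.008,0,0,0,1]]]' >/dev/null && python3 -m pendant '[[[0,0,0,0,0,0,1],[0,0,0,0,0,0,1],[0,0,0,0,0,0,1],[0,0,0,0,0,0,1],[0,0,0,0,0,0,1]]]'
python3 go.py 0.4325 0.0123 0.014 87.6
python3 - <<'E'
from snap import *
import numpy as np
c=snap('wrist','w4')[1]
a=c['img'][:,:,::-1];b=camera('side')['img'][190:290,250:390,::-1]
cv2.imwrite('pics/w4s.png',np.hstack([cv2.resize(a,(400,300)),cv2.resize(b,(400,300))]))
E
```

```text
time: 7.18
position: [0.4331, 0.0125, 0.06]
tool_rot: [0.02, 1.0, -0.0, 0.0]
ft_force: [0.1, -0.3, -0.0]
grip_width: 0.0873
grip_force: 0.0
pos [0.4331 0.0125 0.06  ] yaw_y 87.65 tilt [ 7.e-04 -2.e-04 -1.e+00] F [ 0.08 -0.33 -0.04] w 0.0873 gf 0.0 t 7.17 q6 -1.76
tool shift mm [ 0.6 -0.2 46. ]
turn about tool z deg 0.05
```

View pics/w4s.png

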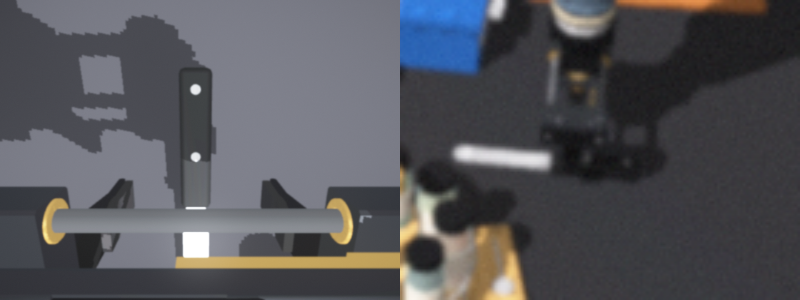

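The knife handle is vertical in the wrist view and centred between the fingers. I'll go down and grip it.

```bash
python3 -m pendant '[[[0,0,0.015,0,0,0,1],[0,0,0.015,0,0,0,1],[0,0,0.01,0,0,0,1],[0,0,0.006,0,0,0,1],[0,0,0,0,0,0,1]]]' >/dev/null && python3 -m pendant '[[[0,0,0,0,0,0,0.15],[0,0,0,0,0,0,0.1],[0,0,0,0,0,0,0.05],[0,0,0,0,0,0,0],[0,0,0,0,0,0,0]]]' 50 && python3 -m pendant '[[[0,0,0,0,0,0,0],[0,0,0,0,0,0,0],[0,0,0,0,0,0,0],[0,0,0,0,0,0,0],[0,0,0,0,0,0,0]]]' 50
python3 go.py
```

```text
time: 8.52
position: [0.4329, 0.0125, 0.0137]
tool_rot: [0.021, 1.0, -0.0, 0.0]
ft_force: [0.4, -0.0, -0.7]
grip_width: 0.045
grip_force: 0.0
time: 9.15
position: [0.4329, 0.0125, 0.0136]
tool_rot: [0.021, 1.0, -0.0, 0.0]
ft_force: [0.5, 0.1, -0.1]
grip_width: 0.0233
grip_force: 50.0
pos [0.4329 0.0125 0.0136] yaw_y 87.65 tilt [ 0. -0. -1.] F [ 0.49  0.1  -0.08] w 0.0233 gf 50.0 t 9.15 q6 -1.76
```

```bash
python3 -m pendant '[[[0,0,-0.01,0,0,0,0],[0,0,-0.025,0,0,0,0],[0,0,-0.04,0,0,0,0],[0,0,-0.04,0,0,0,0],[0,0,-0.02,0,0,0,0]]]' 50 >/dev/null && python3 -m pendant '[[[0,0,0,0,0,0,0],[0,0,0,0,0,0,0],[0,0,0,0,0,0,0],[0,0,0,0,0,0,0],[0,0,0,0,0,0,0]]]'
python3 go.py 0.358 -0.2144 0.15 86.4
python3 - <<'E'
from meas import *
from snap import snap
np.set_printoptions(precision=4,suppress=True)
a=snap('scene','s1');b=snap('side','d1')
p=[]
for oc in(a,b):
    o=oc[0]['position'];q=proj(oc,o+np.array([.12,-.005,-.003])).astype(int)
    c,m=comp(oc,(q[0]-35,q[1]-35,q[0]+35,q[1]+35),(0,0,130),(180,80,255))
    e=c[:,1].max() if oc is a else c[:,0].min()
    k=c[:,1]>e-1 if oc is a else c[:,0]<e+1
    p.append(c[k].mean(0));print(p[-1],'exp',proj(oc,o+np.array([.1497,-.0063,-.0026])))
print(tri(a,p[0],b,p[1]),a[0]['position'])
E
```

```text
time: 10.4
position: [0.4326, 0.0125, 0.1481]
tool_rot: [0.021, 1.0, 0.0, -0.001]
ft_force: [0.3, 0.1, -1.2]
grip_width: 0.0236
grip_force: 50.0
pos [0.4326 0.0125 0.1481] yaw_y 87.65 tilt [-1.3e-03  3.0e-04 -1.0e+00] F [ 0.28  0.14 -1.19] w 0.0236 gf 50.0 t 10.40 q6 -1.76
tool shift mm [  65.2 -229.8   -1.9]
turn about tool z deg 1.25
[275.5 217. ] exp [275.6899 217.6411]
[269.  212.5] exp [267.2021 211.7008]
(array([0.5761, 0.0063, 0.1429]), np.float64(0.0003807676868797984)) [0.4326 0.0125 0.1481]
```

The lift is clean: the blade tip is within about 3 mm of where the rigid grasp predicts. Next I move to the pre-insert pose.

```bash
python3 -m pendant '[[[0.008,-0.025,0,0,0,0,0],[0.012,-0.04,0,0,0,0,0],[0.012,-0.045,0,0,0,0,0],[0.012,-0.045,0,0,0,0,0],[0.012,-0.04,0,0,0,0,0]]]' >/dev/null && python3 -m pendant '[[[0.009,-0.025,0,0,0,0,0],[0,-0.01,0.02,0,0,1.25,0],[0,0,0.035,0,0,0,0],[0,0,0.03,0,0,0,0],[0,0,0.005,0,0,0,0]]]' && python3 -m pendant '[[[0,0,0,0,0,0,0],[0,0,0,0,0,0,0],[0,0,0,0,0,0,0],[0,0,0,0,0,0,0],[0,0,0,0,0,0,0]]]' >/dev/null
python3 go.py 0.393 -0.2166 0.0586 86.4
python3 - <<'E'
from geo import *
from snap import snap
a=snap('scene','s2');b=snap('side','d2')
r=lambda i,x0,y0,x1,y1:cv2.resize(i[1]['img'][y0:y1,x0:x1],(400,400),interpolation=cv2.INTER_CUBIC)
cv2.imwrite('pics/pre.png',np.hstack([r(a,140,190,240,290),r(b,240,150,340,250)])[:,:,::-1])
E
```

```text
time: 11.75
position: [0.3577, -0.214, 0.0573]
tool_rot: [0.032, 0.999, 0.001, -0.001]
ft_force: [-1.1, 0.3, -1.0]
grip_width: 0.0234
grip_force: 50.0
pos [ 0.3586 -0.2147  0.059 ] yaw_y 86.40 tilt [ 5.e-04 -5.e-04 -1.e+00] F [-0.25 -0.33 -0.73] w 0.0241 gf 50.0 t 12.38 q6 -2.32
tool shift mm [-34.4   0.3   0.4]
turn about tool z deg -0.00
```

View pics/pre.png

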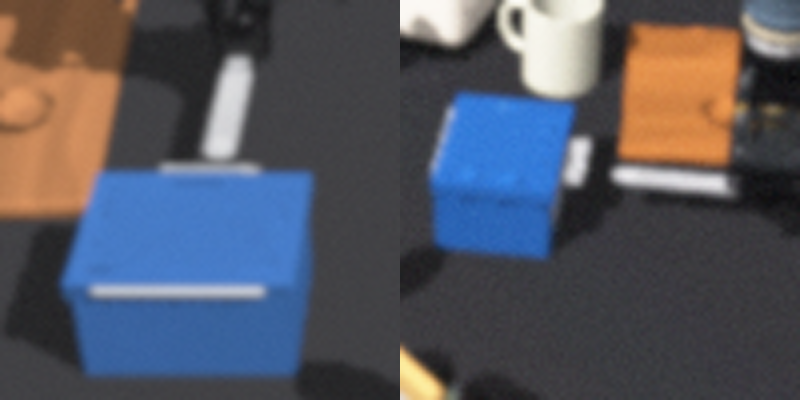

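The scene crop shows the blade in front of the lip, at about its middle and in line with the tin. The side crop shows it level and just below lip height. I'll insert it gently.

```bash
python3 -m pendant '[[[-0.008,0,0,0,0,0,0],[-0.01,0,0,0,0,0,0],[-0.009,0,0,0,0,0,0],[-0.005,0,0,0,0,0,0],[-0.002,0,0,0,0,0,0]]]' && python3 -m pendant '[[[0,0,-0.002,0,0,0,0],[0,0,-0.003,0,0,0,0],[0,0,-0.003,0,0,0,0],[0,0,-0.003,0,0,0,0],[0,0,-0.003,0,0,0,0]]]' && python3 -m pendant '[[[0,0,-0.003,0,0,0,0],[0,0,-0.003,0,0,0,0],[0,0,-0.003,0,0,0,0],[0,0,0,0,0,0,0],[0,0,0,0,0,0,0]]]'; python3 go.py
```

```text
time: 13.1
position: [0.3928, -0.2167, 0.0586]
tool_rot: [0.031, 1.0, -0.0, 0.0]
ft_force: [-0.3, 0.4, -0.5]
grip_width: 0.0236
grip_force: 50.0
time: 13.72
position: [0.392, -0.2166, 0.0728]
tool_rot: [0.031, 1.0, 0.0, -0.0]
ft_force: [-1.3, 0.1, -1.9]
grip_width: 0.0239
grip_force: 50.0
time: 14.35
position: [0.3926, -0.2169, 0.0817]
tool_rot: [0.031, 1.0, -0.0, 0.0]
ft_force: [0.2, 0.6, -0.2]
grip_width: 0.0237
grip_force: 50.0
pos [ 0.3926 -0.2169  0.0817] yaw_y 86.40 tilt [ 5.e-04 -3.e-04 -1.e+00] F [ 0.16  0.57 -0.17] w 0.0237 gf 50.0 t 14.35 q6 -2.26
```

```bash
python3 -m pendant '[[[0,0,-0.007,0,0,0,0],[0,0,-0.008,0,0,0,0],[-0.001,0,-0.008,0,0,0,0],[-0.002,0,-0.008,0,0,0,0],[-0.002,0,-0.007,0,0,0,0]]]' && python3 -m pendant '[[[-0.003,0,-0.006,0,0,0,0],[-0.003,0,-0.006,0,0,0,0],[0,0,0,0,0,0,0],[0,0,0,0,0,0,0],[0,0,0,0,0,0,0]]]'; python3 go.py
cat > lid.py <<'E'
import sys
from meas import *
from snap import snap
# lid angle: fit lid edge; project model points (lip tip centre) for angles and compare with steel blob of the lip in the side view
u=np.array([.998,-.0628,0]);H=np.array([.5308,-.2253,0])+.137*u+[0,0,.078]
tag=sys.argv[1]
a=snap('scene',tag+'s');b=snap('side',tag+'d')
def P(th,r,n,w=0):
    c,s=np.cos(th),np.sin(th);return H+u*(-r*c+n*s)+np.array([0,0,r*s+n*c])+w*np.array([.0628,.998,0])
for oc,nm in((a,'scene'),(b,'side')):
    m=((hsv(oc)[...,1]<70)&(hsv(oc)[...,2]>140)).astype(np.uint8)
    mb=cv2.inRange(hsv(oc),np.array((100,120,40)),np.array((125,255,255)))
    for d in range(0,106,15):
        # share of steel along lip (r .127..135) and of blue along the lid's rear/outer side
        t=np.radians(d)
        q=[proj(oc,P(t,r,-.010,w)).round().astype(int) for r in(.122,.127,.132) for w in np.linspace(-.03,.03,13)]
        k=[proj(oc,P(t,r,.001,w)).round().astype(int) for r in np.linspace(.08,.115,8) for w in np.linspace(-.05,.05,11)]
        print(nm,d,'steel %.2f blue %.2f'%(np.mean([m[y,x] for x,y in q]),np.mean([mb[y,x]>0 for x,y in k])))
E
python3 lid.py l30
```

```text
time: 14.98
position: [0.3974, -0.217, 0.1203]
tool_rot: [0.031, 1.0, -0.0, -0.0]
ft_force: [-0.4, -0.3, -1.4]
grip_width: 0.0239
grip_force: 50.0
time: 15.6
position: [0.4035, -0.2175, 0.1315]
tool_rot: [0.031, 1.0, 0.0, 0.0]
ft_force: [0.3, -0.0, -1.1]
grip_width: 0.0235
grip_force: 50.0
pos [ 0.4035 -0.2175  0.1315] yaw_y 86.39 tilt [ 1.e-04  0.e+00 -1.e+00] F [ 0.26 -0.01 -1.11] w 0.0235 gf 50.0 t 15.60 q6 -2.25
scene 0 steel 0.00 blue 1.00
scene 15 steel 0.00 blue 1.00
scene 30 steel 1.00 blue 0.91
scene 45 steel 0.56 blue 0.69
scene 60 steel 0.41 blue 0.69
scene 75 steel 0.51 blue 0.90
scene 90 steel 0.46 blue 0.98
scene 105 steel 0.00 blue 0.97
side 0 steel 0.00 blue 0.41
side 15 steel 0.15 blue 0.66
side 30 steel 1.00 blue 1.00
side 45 steel 0.03 blue 0.80
side 60 steel 0.49 blue 0.43
side 75 steel 0.00 blue 0.12
side 90 steel 0.82 blue 0.00
side 105 steel 0.67 blue 0.00
```

The lid follows the blade: steel and blue both match 30° in both views. I'll continue along the arc.

```bash
python3 -m pendant '[[[-0.003,0,-0.006,0,0,0,0],[-0.003,0,-0.006,0,0,0,0],[-0.0035,0,-0.0055,0,0,0,0],[-0.004,0,-0.0053,0,0,0,0],[-0.004,0,-0.005,0,0,0,0]]]' >/dev/null && python3 -m pendant '[[[-0.0043,0,-0.005,0,0,0,0],[-0.0046,0,-0.0047,0,0,0,0],[-0.0048,0,-0.0045,0,0,0,0],[-0.005,0,-0.0043,0,0,0,0],[-0.0053,0,-0.0039,0,0,0,0]]]' && python3 -m pendant '[[[-0.0055,0,-0.0036,0,0,0,0],[-0.0057,0,-0.0033,0,0,0,0],[-0.0058,0,-0.003,0,0,0,0],[-0.0059,0,-0.0028,0,0,0,0],[-0.006,0,-0.0026,0,0,0,0]]]'; python3 -m pendant '[[[0,0,0,0,0,0,0],[0,0,0,0,0,0,0],[0,0,0,0,0,0,0],[0,0,0,0,0,0,0],[0,0,0,0,0,0,0]]]'>/dev/null; python3 go.py; python3 lid.py l75
```

```text
time: 16.95
position: [0.4452, -0.2201, 0.1821]
tool_rot: [0.031, 1.0, -0.0, -0.0]
ft_force: [-1.3, 0.5, -0.2]
grip_width: 0.0236
grip_force: 50.0
time: 17.58
position: [0.4741, -0.2219, 0.1973]
tool_rot: [0.031, 1.0, -0.0, 0.0]
ft_force: [-0.6, 0.3, -1.1]
grip_width: 0.0236
grip_force: 50.0
pos [ 0.4736 -0.2219  0.1972] yaw_y 86.39 tilt [ 0. -0. -1.] F [ 0.31 -0.05 -0.76] w 0.0232 gf 50.0 t 18.20 q6 -2.16
scene 0 steel 0.00 blue 1.00
scene 15 steel 0.00 blue 1.00
scene 30 steel 0.51 blue 1.00
scene 45 steel 0.85 blue 0.80
scene 60 steel 0.92 blue 0.80
scene 75 steel 1.00 blue 1.00
scene 90 steel 0.31 blue 1.00
scene 105 steel 0.00 blue 1.00
side 0 steel 0.00 blue 0.38
side 15 steel 0.00 blue 0.36
side 30 steel 0.28 blue 0.34
side 45 steel 0.92 blue 0.25
side 60 steel 0.51 blue 0.11
side 75 steel 0.03 blue 0.98
side 90 steel 0.82 blue 0.00
side 105 steel 0.67 blue 0.00
```

```bash
python3 -m pendant '[[[-0.0062,0,-0.0023,0,0,0,0],[-0.0065,0,-0.0019,0,0,0,0],[-0.0067,0,-0.0015,0,0,0,0],[-0.0066,0,-0.001,0,0,0,0],[-0.005,0,-0.0007,0,0,0,0]]]' && python3 -m pendant '[[[-0.0025,0,0,0,0,0,0],[0,0,0,0,0,0,0],[0,0,0,0,0,0,0],[0,0,0,0,0,0,0],[0,0,0,0,0,0,0]]]'>/dev/null; python3 go.py; sed -i 's/range(0,106,15)/range(75,106,5)/' lid.py; python3 lid.py l90
python3 - <<'E'
from geo import *
a=load('l90s');b=load('l90d')
r=lambda i,x0,y0,x1,y1:cv2.resize(i[1]['img'][y0:y1,x0:x1],(400,400),interpolation=cv2.INTER_CUBIC)
cv2.imwrite('pics/up.png',np.hstack([r(a,140,170,260,290),r(b,230,130,330,230)])[:,:,::-1])
E
```

```text
time: 18.92
position: [0.5052, -0.224, 0.2047]
tool_rot: [0.031, 1.0, -0.0, 0.0]
ft_force: [-0.7, -0.9, -0.8]
grip_width: 0.0233
grip_force: 50.0
pos [ 0.507  -0.224   0.2046] yaw_y 86.39 tilt [-0. -0. -1.] F [-0.12  0.1  -0.75] w 0.0236 gf 50.0 t 19.55 q6 -2.13
scene 75 steel 0.54 blue 0.75
scene 80 steel 0.59 blue 0.83
scene 85 steel 0.95 blue 1.00
scene 90 steel 1.00 blue 1.00
scene 95 steel 0.67 blue 1.00
scene 100 steel 0.00 blue 1.00
scene 105 steel 0.00 blue 1.00
side 75 steel 0.41 blue 0.44
side 80 steel 0.49 blue 0.68
side 85 steel 0.36 blue 0.50
side 90 steel 0.54 blue 0.66
side 95 steel 0.74 blue 0.51
side 100 steel 0.67 blue 0.12
side 105 steel 0.67 blue 0.00
```

View pics/up.png

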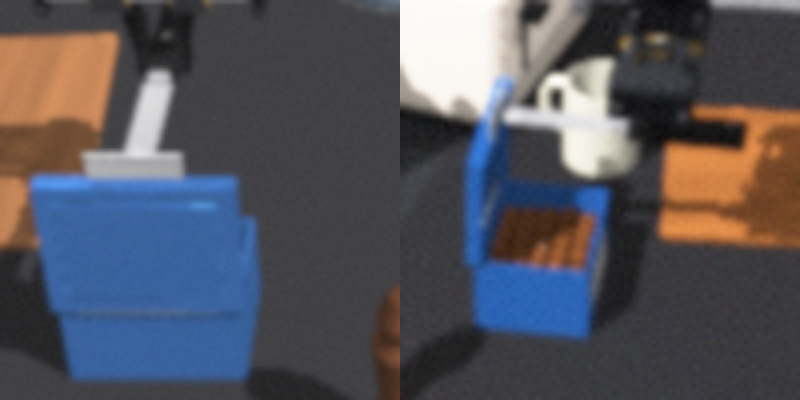

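Scene crop: the lid stands upright with the blade tip against the lip, whose top edge is at about (133,153) in the crop. Side crop: the lid is upright and the nutmegs are visible. Next I'll check the angle numerically.

Run:
```python
from meas import *
a=load('l90s');b=load('l90d')
u=np.array([.998,-.0628,0]);H=np.array([.5308,-.2253,0])+.137*u+[0,0,.078]
def P(th,r,n,w=0):
    th=np.radians(th);c,s=np.cos(th),np.sin(th);return H+u*(-r*c+n*s)+np.array([0,0,r*s+n*c])+w*np.array([.0628,.998,0])
for d in(80,85,90,95,100):
    print(d,'scene lip top edge',proj(a,P(d,.137,-.009)).round(1),proj(a,P(d,.137,-.012)).round(1),'lid top edge',proj(a,P(d,.12,.003)).round(1),'side outer edge near/far r=.1',proj(b,P(d,.1,.003,.07)).round(1),proj(b,P(d,.1,.003,-.07)).round(1))
def prof(oc,x):
    return [(y,*oc[1]['img'][y,x].tolist()) for y in range(211,228)]
print(prof(a,170))
mb=cv2.inRange(hsv(b),np.array((100,100,40)),np.array((125,255,255)))
for y in range(150,200,4):
    xs=np.nonzero(mb[y,235:270])[0];print(y,235+xs.min() if len(xs) else None,end=' ')
```

```text
80 scene lip top edge [181.3 211.9] [181.5 211.4] lid top edge [181.  220.3] side outer edge near/far r=.1 [250.8 174.3] [257.3 153.8]
85 scene lip top edge [180.5 214. ] [180.7 213.3] lid top edge [180.3 222.5] side outer edge near/far r=.1 [248.5 173.9] [255.1 153.4]
90 scene lip top edge [179.6 216.4] [179.8 215.7] lid top edge [179.6 225. ] side outer edge near/far r=.1 [246.1 173.6] [252.9 153.2]
95 scene lip top edge [178.8 219.3] [179.  218.5] lid top edge [178.9 227.9] side outer edge near/far r=.1 [243.8 173.6] [250.7 153.1]
100 scene lip top edge [178.  222.6] [178.2 221.7] lid top edge [178.3 231.1] side outer edge near/far r=.1 [241.4 173.7] [248.5 153.3]
[(211, 92, 75, 67), (212, 93, 78, 71), (213, 88, 75, 72), (214, 96, 90, 89), (215, 139, 138, 138), (216, 178, 178, 179), (217, 180, 180, 181), (218, 171, 172, 173), (219, 170, 170, 173), (220, 173, 174, 176), (221, 173, 174, 178), (222, 164, 170, 183), (223, 134, 154, 190), (224, 100, 137, 199), (225, 75, 124, 195), (226, 68, 116, 184), (227, 61, 105, 169)]
150 None 154 None 158 None 162 248 166 247 170 246 174 246 178 246 182 246 186 246 190 246 194 246 198 248
```

```bash
python3 -m pendant '[[[-0.001,0,0,0,0,0,0],[-0.001,0,0,0,0,0,0],[0,0,0,0,0,0,0],[0,0,0,0,0,0,0],[0.003,0,0,0,0,0,0]]]' && python3 -m pendant '[[[0.008,0,0,0,0,0,0],[0.02,0,0,0,0,0,0],[0.025,0,0,0,0,0,0],[0.015,0,0,0,0,0,0],[0,0,0,0,0,-1.25,0]]]'; python3 go.py 0.4329 0.0125 0.1 87.65; python3 lid.py up2 | grep -E '8|9'
```

```text
time: 20.27
position: [0.5063, -0.224, 0.2046]
tool_rot: [0.031, 1.0, -0.0, 0.0]
ft_force: [0.0, -0.5, 0.2]
grip_width: 0.0235
grip_force: 50.0
time: 20.9
position: [0.4373, -0.2195, 0.2047]
tool_rot: [0.02, 1.0, 0.0, -0.0]
ft_force: [-0.2, -0.1, -0.3]
grip_width: 0.0238
grip_force: 50.0
pos [ 0.4373 -0.2195  0.2047] yaw_y 87.65 tilt [-2.e-04  3.e-04 -1.e+00] F [-0.19 -0.1  -0.31] w 0.0238 gf 50.0 t 20.90 q6 -2.22
tool shift mm [ 13.9 231.6 104.8]
turn about tool z deg 0.00
scene 75 steel 0.28 blue 0.68
scene 80 steel 0.51 blue 0.78
scene 85 steel 0.97 blue 0.92
scene 90 steel 1.00 blue 1.00
scene 95 steel 0.67 blue 1.00
side 80 steel 0.00 blue 0.84
side 85 steel 0.03 blue 0.55
side 90 steel 0.82 blue 0.66
side 95 steel 0.74 blue 0.55
```

The lid stays up at about 90°. I'll carry the knife back over its original spot.

```bash
python3 -m pendant '[[[0.002,0.03,0,0,0,0,0],[0.003,0.045,0,0,0,0,0],[0.003,0.05,0,0,0,0,0],[0.003,0.05,0.02,0,0,0,0],[0.003,0.04,0.04,0,0,0,0]]]' >/dev/null && python3 -m pendant '[[[0,0.0166,0.04,0,0,0,0],[0,0,0.03,0,0,0,0],[0,0,0.02,0,0,0,0],[0,0,0.01,0,0,0,0],[0,0,0.005,0,0,0,0]]]'>/dev/null && python3 -m pendant '[[[0,0,0,0,0,0,0],[0,0,0,0,0,0,0],[0,0,0,0,0,0,0],[0,0,0,0,0,0,0],[0,0,0,0,0,0,0]]]'>/dev/null; python3 go.py 0.4329 0.0125 0.0136 87.65
python3 - <<'E'
from meas import *
from snap import snap
np.set_printoptions(precision=4,suppress=True)
a=snap('scene','s3');b=snap('side','d3')
p=[]
for oc in(a,b):
    o=oc[0]['position'];q=proj(oc,o+np.array([.12,-.005,-.003])).astype(int)
    c,m=comp(oc,(q[0]-35,q[1]-35,q[0]+35,q[1]+35),(0,0,130),(180,80,255))
    e=c[:,1].max() if oc is a else c[:,0].min()
    k=c[:,1]>e-1 if oc is a else c[:,0]<e+1
    p.append(c[k].mean(0));print(p[-1],'exp',proj(oc,o+np.array([.1497,-.0063,-.0026])))
print(tri(a,p[0],b,p[1]),a[0]['position'])
E
```

```text
pos [0.4338 0.0123 0.0397] yaw_y 87.65 tilt [ 3.e-04 -1.e-04 -1.e+00] F [ 0.05 -0.71 -0.67] w 0.0237 gf 50.0 t 22.88 q6 -1.76
tool shift mm [ 0.9  0.2 26.1]
turn about tool z deg -0.00
[275. 248.] exp [275.0804 248.7336]
[240. 259.] exp [266.8033 235.2739]
(array([0.6375, 0.0446, 0.0242]), np.float64(0.12418907662701792)) [0.4338 0.0123 0.0397]
```

```bash
python3 -m pendant '[[[0,0,0.008,0,0,0,0],[0,0,0.008,0,0,0,0],[0,0,0.005,0,0,0,0],[0,0,0.002,0,0,0,0],[0,0,0.001,0,0,0,0]]]' && python3 -m pendant '[[[0,0,0.001,0,0,0,0],[0,0,0.0005,0,0,0,0],[0,0,0.0003,0,0,0,0],[0,0,0,0,0,0,0],[0,0,0,0,0,0,0]]]';python3 go.py
```

```text
time: 23.6
position: [0.4336, 0.0123, 0.0153]
tool_rot: [0.021, 1.0, 0.0, -0.0]
ft_force: [0.5, 0.7, -0.4]
grip_width: 0.0235
grip_force: 50.0
time: 24.22
position: [0.4338, 0.0123, 0.0138]
tool_rot: [0.021, 1.0, -0.0, 0.0]
ft_force: [0.3, -0.2, -1.0]
grip_width: 0.0234
grip_force: 50.0
pos [0.4338 0.0123 0.0138] yaw_y 87.65 tilt [ 1.e-04 -0.e+00 -1.e+00] F [ 0.3  -0.21 -1.05] w 0.0234 gf 50.0 t 24.23 q6 -1.76
```

```bash
python3 -m pendant '[[[0,0,0.0003,0,0,0,0],[0,0,0,0,0,0,0],[0,0,0.0003,0,0,0,0],[0,0,0,0,0,0,0],[0,0,0,0,0,0,0]]]';python3 -m pendant '[[[0,0,0.0003,0,0,0,0],[0,0,0,0,0,0,0],[0,0,0.0003,0,0,0,0],[0,0,0,0,0,0,0],[0,0,0,0,0,0,0]]]'
```

```text
time: 24.85
position: [0.4338, 0.0123, 0.0136]
tool_rot: [0.021, 1.0, -0.0, 0.0]
ft_force: [-0.1, -0.6, 6.5]
grip_width: 0.0237
grip_force: 50.0
time: 25.48
position: [0.4338, 0.0123, 0.0136]
tool_rot: [0.02, 1.0, -0.0, 0.001]
ft_force: [-0.8, 0.6, 12.5]
grip_width: 0.0233
grip_force: 50.0
```

The knife is seated on the worktop. I'll ease off, release, and rise.

```bash
python3 -m pendant '[[[0,0,-0.0004,0,0,0,0],[0,0,-0.0004,0,0,0,0],[0,0,0,0,0,0,0.3],[0,0,0,0,0,0,0.5],[0,0,0,0,0,0,0.6]]]' && python3 -m pendant '[[[0,0,0,0,0,0,0.7],[0,0,0,0,0,0,0.8],[0,0,-0.005,0,0,0,0.8],[0,0,-0.015,0,0,0,0.8],[0,0,-0.02,0,0,0,0.8]]]' && python3 -m pendant '[[[0,0,-0.04,0,0,0,0.8],[0,0,-0.05,0,0,0,0.8],[0,0,-0.05,0,0,0,0.8],[0,0,-0.05,0,0,0,0.8],[0,0,-0.03,0,0,0,0.8]]]'; python3 go.py 0.639 0.2145 0.26 45
python3 - <<'E'
from meas import *
from snap import snap
W=snap('wrist','w5')
c,m=comp(W,(235,150,340,260),(0,0,130),(180,80,255));print('blade px',box(c).round(0).tolist(),[plane(W,p,.012)[:2].round(3) for p in box(c)])
E
```

```text
time: 26.1
position: [0.4337, 0.0123, 0.0131]
tool_rot: [0.021, 1.0, 0.0, -0.0]
ft_force: [-0.8, -0.3, 1.0]
grip_width: 0.0387
grip_force: 0.0
time: 26.72
position: [0.4334, 0.0124, 0.0538]
tool_rot: [0.021, 1.0, 0.0, -0.001]
ft_force: [-0.1, 0.2, -0.5]
grip_width: 0.0689
grip_force: 0.0
time: 27.35
position: [0.434, 0.0123, 0.2763]
tool_rot: [0.02, 1.0, -0.0, 0.002]
ft_force: [0.2, 1.2, -0.0]
grip_width: 0.0697
grip_force: 0.0
pos [0.434  0.0123 0.2763] yaw_y 87.66 tilt [ 3.9e-03 -9.0e-04 -1.0e+00] F [ 0.24  1.19 -0.01] w 0.0697 gf 0.0 t 27.35 q6 -1.76
tool shift mm [-196.5  210.4   16.9]
turn about tool z deg 42.66
blade px [[266.0, 195.0], [315.0, 195.0], [315.0, 259.0], [266.0, 259.0]] [array([ 0.455, -0.001]), array([0.458, 0.056]), array([0.539, 0.055]), array([ 0.537, -0.005])]
```

```bash
python3 -m pendant '[[[-0.03,0.032,0,0,0,0,0.8],[-0.04,0.043,0,0,0,0,0.8],[-0.042,0.045,0,0,0,0,0.8],[-0.042,0.045,0,0,0,0,0.8],[-0.042,0.045,0,0,0,0,0.8]]]'>/dev/null && python3 -m pendant '[[[0,0,0,0,0,8,0.8],[0,0,0,0,0,9,0.8],[0,0,0,0,0,9,0.8],[0,0,0,0,0,9,0.8],[0,0,0,0,0,7.7,0.8]]]'>/dev/null && python3 -m pendant '[[[0,0,0,0,0,0,0.8],[0,0,0,0,0,0,0.8],[0,0,0,0,0,0,0.8],[0,0,0,0,0,0,0.8],[0,0,0,0,0,0,0.8]]]'; python3 go.py 0.639 0.2145 0.26 45
python3 - <<'E'
from meas import *
from snap import snap
W=snap('wrist','w6');S4=snap('scene','s4');D4=snap('side','d4')
r=lambda i,x0,y0,x1,y1,w,h:cv2.resize(i[1]['img'][y0:y1,x0:x1],(w,h),interpolation=cv2.INTER_CUBIC)
cv2.imwrite('pics/hov.png',np.hstack([r(W,0,0,560,420,480,360),np.vstack([r(S4,250,180,430,300,320,180),r(D4,195,200,355,300,320,180)])])[:,:,::-1])
E
```

```text
time: 29.28
position: [0.6382, 0.2141, 0.2734]
tool_rot: [0.383, 0.924, 0.0, 0.0]
ft_force: [0.0, -0.4, 0.4]
grip_width: 0.0697
grip_force: 0.0
pos [0.6382 0.2141 0.2734] yaw_y 44.96 tilt [ 0. -0. -1.] F [ 0.05 -0.39  0.44] w 0.0697 gf 0.0 t 29.27 q6 -0.63
tool shift mm [-0.3  0.9 13.4]
turn about tool z deg -0.04
```

View pics/hov.png

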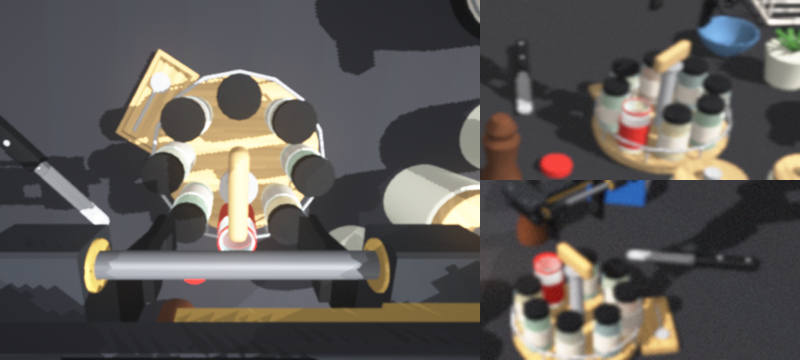

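The wrist view shows the bar vertical and midway between the fingers (column 237 of 480), with the red jar just beyond it and the ledge at upper left. The scene and side crops show the knife lying flat back in its place. I'll measure the bar's angle and centre precisely.

Run:
```python
from meas import *
np.set_printoptions(precision=4,suppress=True)
W=load('w6')
h=hsv(W);m=cv2.inRange(h,np.array((8,60,150)),np.array((32,255,255)))
for y in range(180,276,8):
    xs=np.nonzero(m[y,250:310])[0]+250
    # run containing ~277
    run=[277]
    while m[y,run[-1]] and run[-1]<309: run.append(run[-1]+1)
    l=277
    while m[y,l] and l>250: l-=1
    print(y,l,run[-1],end=' | ')
print()
for y in range(200,280,20):print(y,W[1]['img'][y,255:302:2].tolist())
# ledge edges, at z=.014, from outer edge line
c,mm=comp(W,(130,50,240,180),(10,60,110),(30,255,255));b=box(c);print('ledge',b.round(1).tolist(),[plane(W,p,.014)[:2] for p in b])
c,mm=comp(W,(240,220,315,292),(0,120,80),(9,255,255));print('red',c.min(0),c.max(0))
```

```text
180 250 286 | 188 277 277 | 196 277 277 | 204 277 277 | 212 277 277 | 220 277 277 | 228 277 277 | 236 277 277 | 244 277 277 | 252 277 277 | 260 277 277 | 268 277 277 | 
200 [[200, 167, 116], [200, 167, 116], [201, 168, 117], [200, 167, 117], [187, 160, 123], [166, 148, 128], [172, 144, 107], [212, 177, 124], [246, 228, 165], [254, 245, 194], [255, 251, 212], [255, 253, 222], [255, 254, 228], [255, 254, 231], [255, 254, 228], [255, 253, 225], [255, 253, 220], [254, 247, 203], [231, 211, 174], [206, 176, 131], [204, 170, 120], [204, 170, 119], [203, 170, 119], [203, 170, 119]]
220 [[231, 213, 179], [180, 176, 173], [178, 175, 173], [178, 175, 174], [177, 173, 172], [183, 172, 159], [217, 185, 135], [240, 215, 153], [250, 234, 175], [254, 246, 197], [255, 251, 213], [255, 253, 222], [255, 254, 227], [255, 254, 230], [255, 254, 227], [255, 253, 224], [255, 252, 219], [254, 248, 226], [250, 250, 249], [250, 250, 251], [251, 251, 252], [251, 251, 252], [248, 247, 247], [220, 198, 168]]
240 [[187, 156, 109], [187, 152, 106], [176, 111, 80], [165, 68, 53], [165, 64, 51], [178, 98, 72], [217,
[... 282 characters left out ...]
188, 155, 108]]
260 [[228, 102, 85], [245, 193, 189], [240, 241, 239], [242, 247, 244], [246, 250, 248], [243, 246, 239], [227, 199, 150], [242, 218, 156], [251, 236, 177], [254, 247, 199], [255, 251, 213], [255, 253, 221], [255, 254, 227], [255, 254, 227], [255, 253, 225], [255, 253, 222], [254, 250, 216], [250, 248, 238], [239, 242, 237], [230, 227, 224], [221, 172, 168], [214, 129, 96], [253, 240, 184], [254, 249, 206]]
ledge [[125.5, 148.8000030517578], [184.89999389648438, 55.5], [234.10000610351562, 86.80000305175781], [174.6999969482422, 180.10000610351562]] [array([0.4951, 0.1182]), array([0.4787, 0.2384]), array([0.5364, 0.2522]), array([0.5573, 0.13  ])]
red [253. 237.] [265. 266.]
```

```bash
python3 - <<'E'
from meas import *
np.set_printoptions(precision=4,suppress=True)
W6=load('w6')
ax=np.array([.639,.2145])
for n,oc,roi in(('w1',W1,(325,195,440,262)),('w2',W2,(420,50,545,130)),('w3',W3,(280,50,400,130)),('w6',W6,(130,50,240,180))):
    c,m=comp(oc,roi,(10,60,110),(30,255,255))
    P=np.array([plane(oc,p,.014)[:2] for p in c])
    # coordinates in guess frame: f along front (193 deg), l lateral
    for it in range(3):
        th=np.radians(193) if it==0 else th
        f=np.array([np.cos(th),np.sin(th)]);l=np.array([-f[1],f[0]])
        F=(P-ax)@f;L=(P-ax)@l
        k=(F>.144)&(F<.162)&(abs(L)<.05)
        vx,vy,_,_=cv2.fitLine(P[k].astype(np.float32),cv2.DIST_HUBER,0,1e-4,1e-4).ravel()
        t=np.arctan2(vy,vx)+np.pi/2; th=t if np.cos(t-np.radians(193))>0 else t+np.pi
    r=[]
    for s in(-1,1):
        k=(F>.108)&(F<.145)&(s*L>.048)&(s*L<.075)
        if k.sum()<6: r.append(None);continue
        vx,vy,cx,cy=cv2.fitLine(P[k].astype(np.float32),cv2.DIST_HUBER,0,1e-4,1e-4).ravel()
        r.append((round(np.degrees(np.arctan2(vy,vx))%180+180,1),round(float(np.median(L[k])),4)))
    print(n,'front normal',np.degrees(th)%360,'F',np.median(F[(F>.144)&(F<.162)&(abs(L)<.05)]),'sides',r)
E
python3 -m pendant '[[[0,0.0012,0.02,0,0,0,0.8],[0,0,0.025,0,0,0,0.8],[0,0,0.025,0,0,0,0.8],[0,0,0.02,0,0,0,0.8],[0,0,0.007,0,0,0,0.8]]]' && python3 -m pendant '[[[0,0,0,0,0,0,0.4],[0,0,0,0,0,0,0.3],[0,0,0,0,0,0,0.2],[0,0,0,0,0,0,0.1],[0,0,0,0,0,0,0]]]' 20 && python3 -m pendant '[[[0,0,0,0,0,0,0],[0,0,0,0,0,0,0],[0,0,0,0,0,0,0],[0,0,0,0,0,0,0],[0,0,0,0,0,0,0]]]' 20; python3 go.py 0.639 0.2145 0.176 -77
```

```text
w1 front normal 189.30455 F 0.15327477596307418 sides [(np.float32(192.2), -0.0509), (np.float32(309.1), 0.0712)]
w2 front normal 191.71933 F 0.15073299462873288 sides [(np.float32(193.5), -0.0547), (np.float32(192.0), 0.0703)]
w3 front normal 193.21036 F 0.15155656886831065 sides [(np.float32(193.1), -0.0591), (np.float32(192.5), 0.0625)]
w6 front normal 193.38652 F 0.15124013507532474 sides [(np.float32(192.4), -0.0598), (np.float32(192.8), 0.061)]
time: 30.05
position: [0.6382, 0.2148, 0.1748]
tool_rot: [0.383, 0.924, -0.001, -0.001]
ft_force: [0.1, 0.2, 0.5]
grip_width: 0.0694
grip_force: 0.0
time: 30.68
position: [0.6391, 0.215, 0.1767]
tool_rot: [0.383, 0.924, 0.0, 0.0]
ft_force: [-0.5, -0.3, -0.2]
grip_width: 0.0279
grip_force: 0.0
time: 31.3
position: [0.6389, 0.2147, 0.1765]
tool_rot: [0.383, 0.924, -0.0, -0.0]
ft_force: [-1.8, -0.2, 3.2]
grip_width: 0.0205
grip_force: 20.0
pos [0.6389 0.2147 0.1765] yaw_y 44.95 tilt [-4.e-04 -4.e-04 -1.e+00] F [-1.78 -0.22  3.19] w 0.0205 gf 20.0 t 31.30 q6 -0.63
tool shift mm [-0.3 -0.1  0.5]
turn about tool z deg 121.95
```

The opening is 20.5 mm on a 16 mm bar, so the fingertips have probably caught the column's collar just under the bar. I'll regrip 7 mm higher.

```bash
python3 -m pendant '[[[0,0,0,0,0,0,0.3],[0,0,0,0,0,0,0.45],[0,0,-0.003,0,0,0,0.5],[0,0,-0.004,0,0,0,0.5],[0,0,0,0,0,0,0.4]]]' 20 && python3 -m pendant '[[[0,0,0,0,0,0,0.3],[0,0,0,0,0,0,0.2],[0,0,0,0,0,0,0.1],[0,0,0,0,0,0,0],[0,0,0,0,0,0,0]]]' 20 && python3 -m pendant '[[[0,0,0,0,0,0,0],[0,0,0,0,0,0,0],[0,0,0,0,0,0,0],[0,0,0,0,0,0,0],[0,0,0,0,0,0,0]]]' 20; python3 go.py 0.639 0.2145 0.183 -77
```

```text
time: 31.92
position: [0.6395, 0.2151, 0.184]
tool_rot: [0.383, 0.924, 0.0, 0.001]
ft_force: [0.7, 0.8, 0.3]
grip_width: 0.039
grip_force: 0.0
time: 32.55
position: [0.6388, 0.2148, 0.1832]
tool_rot: [0.383, 0.924, -0.0, -0.0]
ft_force: [-0.2, -1.0, 0.4]
grip_width: 0.0159
grip_force: 20.0
time: 33.17
position: [0.6388, 0.2148, 0.1832]
tool_rot: [0.383, 0.924, -0.0, -0.0]
ft_force: [-0.8, -1.0, 0.5]
grip_width: 0.0159
grip_force: 20.0
pos [0.6388 0.2148 0.1832] yaw_y 44.95 tilt [-6.e-04 -3.e-04 -1.e+00] F [-0.8  -0.97  0.46] w 0.0159 gf 20.0 t 33.17 q6 -0.63
tool shift mm [-0.3 -0.1  0.2]
turn about tool z deg 121.95
```

Now the opening is 15.9 mm, so the fingers are square on the bar. I'll turn it smoothly by +122° about tool z.

```bash
python3 -m pendant '[[[0,0,0,0,0,1,0],[0,0,0,0,0,2,0],[0,0,0,0,0,3,0],[0,0,0,0,0,4,0],[0,0,0,0,0,4,0]]]' 30 && python3 -m pendant '[[[0,0,0,0,0,4,0],[0,0,0,0,0,4,0],[0,0,0,0,0,4,0],[0,0,0,0,0,4,0],[0,0,0,0,0,4,0]]]' && python3 -m pendant '[[[0,0,0,0,0,4,0],[0,0,0,0,0,4,0],[0,0,0,0,0,4,0],[0,0,0,0,0,4,0],[0,0,0,0,0,4,0]]]' && python3 -m pendant '[[[0,0,0,0,0,4,0],[0,0,0,0,0,4,0],[0,0,0,0,0,4,0],[0,0,0,0,0,3,0],[0,0,0,0,0,2,0]]]'; python3 go.py 0.639 0.2145 0.183 -77.1
```

```text
time: 33.8
position: [0.6394, 0.2152, 0.1833]
tool_rot: [0.494, 0.869, 0.0, 0.0]
ft_force: [0.4, -0.9, -1.8]
grip_width: 0.016
grip_force: 30.0
time: 34.42
position: [0.6404, 0.2156, 0.1833]
tool_rot: [0.638, 0.77, 0.001, 0.001]
ft_force: [2.1, 0.7, -2.8]
grip_width: 0.0155
grip_force: 30.0
time: 35.05
position: [0.6413, 0.2156, 0.1832]
tool_rot: [0.762, 0.648, 0.002, 0.001]
ft_force: [4.2, 0.8, -3.9]
grip_width: 0.016
grip_force: 30.0
time: 35.67
position: [0.6421, 0.2153, 0.1833]
tool_rot: [0.849, 0.528, 0.003, 0.001]
ft_force: [5.4, 0.3, -4.2]
grip_width: 0.0158
grip_force: 30.0
pos [0.6421 0.2153 0.1833] yaw_y -26.21 tilt [ 0.0068  0.0013 -1.    ] F [ 5.38  0.33 -4.15] w 0.0158 gf 30.0 t 35.67 q6 0.62
tool shift mm [-2.1 -2.5  0.3]
turn about tool z deg 50.89
```

The arm is being carried around a small circle, because I gripped about 3 mm off the axis along the bar (force about 5 N). I'll follow that arc for the remaining 51°.

```bash
python3 -m pendant '[[[0.0005,0.0007,0,0,0,2,0],[0.0005,0.0008,0,0,0,3,0],[0.0005,0.0008,0,0,0,4,0],[0.0004,0.0008,0,0,0,4,0],[0,0.0003,0,0,0,4,0]]]' && python3 -m pendant '[[[0,0.0002,0,0,0,4,0],[0,0.0002,0,0,0,4,0],[0,0.0002,0,0,0,4,0],[0,0.0002,0,0,0,4,0],[0,0.0002,0,0,0,4,0]]]' && python3 -m pendant '[[[0,0.0002,0,0,0,4,0],[0,0.0002,0,0,0,3,0],[0,0.0001,0,0,0,2.5,0],[0,0.0001,0,0,0,1.5,0],[0,0,0,0,0,1,0]]]'; python3 go.py 0.6436 0.2133 0.183 -77.1
```

```text
time: 36.3
position: [0.6429, 0.2148, 0.1833]
tool_rot: [0.918, 0.397, -0.0, -0.0]
ft_force: [-1.0, -1.1, -1.2]
grip_width: 0.0159
grip_force: 30.0
time: 36.92
position: [0.6435, 0.214, 0.1833]
tool_rot: [0.973, 0.231, -0.0, 0.0]
ft_force: [-0.4, -1.0, -1.5]
grip_width: 0.0161
grip_force: 30.0
time: 37.55
position: [0.6437, 0.2134, 0.1832]
tool_rot: [0.992, 0.13, -0.0, 0.0]
ft_force: [-1.0, -1.2, -1.8]
grip_width: 0.016
grip_force: 30.0
pos [0.6437 0.2134 0.1832] yaw_y -75.12 tilt [-2.e-04 -2.e-04 -1.e+00] F [-1.   -1.16 -1.84] w 0.0160 gf 30.0 t 37.55 q6 1.47
tool shift mm [-0.1  0.1  0.2]
turn about tool z deg 1.98
```

```bash
python3 -m pendant '[[[0,0.0001,0,0,0,1,0],[0,0,0,0,0,0.7,0],[0,0,0,0,0,0.3,0],[0,0,0,0,0,0,0],[0,0,0,0,0,0,0]]]' && python3 -m pendant '[[[0,0,0,0,0,0,0],[0,0,0,0,0,0,0],[0,0,0,0,0,0,0],[0,0,0,0,0,0,0],[0,0,0,0,0,0,0]]]' >/dev/null; python3 go.py 0.6436 0.2133 0.183 -77.1
python3 - <<'E'
from meas import *
from snap import snap
np.set_printoptions(precision=2,suppress=True)
S5=snap('scene','s5');D5=snap('side','d5')
def redblob(oc,tag):
    h=hsv(oc);m=(((h[...,0]<8)|(h[...,0]>172))&(h[...,1]>120)&(h[...,2]>70)).astype(np.uint8)
    n,_,st,ce=cv2.connectedComponentsWithStats(m)
    print(tag,[(st[i].tolist(),ce[i].round(1).tolist()) for i in range(1,n) if st[i][4]>12])
ax=np.array([.6408,.2127])
def jar(d,z): return [*(ax+.076*np.array([np.cos(np.radians(d)),np.sin(np.radians(d))])),z]
redblob(S,'scene before');redblob(D,'side before');redblob(S5,'scene');redblob(D5,'side')
for d in(-50,-45,-40):print('before',d,'mouth',proj(D,jar(d,.12)),'label',proj(D,jar(d,.06)))
for d in(183,188,193,198,203):print(d,'side mouth',proj(D5,jar(d,.12)),'label',proj(D5,jar(d,.06)),'scene mouth',proj(S5,jar(d,.12)))
E
```

```text
time: 38.17
position: [0.6437, 0.2133, 0.1832]
tool_rot: [0.994, 0.113, -0.0, 0.0]
ft_force: [-0.0, -1.4, -2.1]
grip_width: 0.016
grip_force: 30.0
pos [0.6437 0.2133 0.1833] yaw_y -77.05 tilt [-2.e-04 -2.e-04 -1.e+00] F [ 0.23 -2.25 -2.65] w 0.0159 gf 30.0 t 38.80 q6 1.50
tool shift mm [-0.1  0.   0.3]
turn about tool z deg 0.05
scene before [([328, 263, 18, 14, 159], [336.9, 269.1]), ([327, 274, 11, 5, 17], [332.1, 276.6]), ([283, 282, 20, 17, 275], [292.4, 290.0])]
side before [([221, 240, 15, 10, 54], [226.5, 242.7]), ([225, 256, 12, 13, 107], [231.2, 262.6])]
scene [([336, 232, 14, 16, 185], [342.6, 239.8]), ([283, 282, 20, 17, 274], [292.5, 290.0])]
side [([223, 240, 8, 6, 39], [226.8, 242.4]), ([269, 268, 6, 11, 49], [271.9, 273.2])]
before -50 mouth [229.45 245.43] label [230.36 258.71]
before -45 mouth [227.7 246.3] label [228.66 259.59]
before -40 mouth [226.06 247.28] label [227.06 260.58]
183 side mouth [266.93 260.14] label [266.88 273.46] scene mouth [347.66 218.99]
188 side mouth [266.92 258.6 ] label [266.87 271.92] scene mouth [345.37 219.2 ]
193 side mouth [266.72 257.07] label [266.68 270.39] scene mouth [343.14 219.54]
198 side mouth [266.34 255.58] label [266.31 268.89] scene mouth [340.99 219.99]
203 side mouth [265.78 254.12] label [265.76 267.43] scene mouth [338.94 220.57]
```

```bash
python3 - <<'E'
from meas import *
np.set_printoptions(precision=2,suppress=True)
S5=load('s5');ax=np.array([.6408,.2127])
def jar(d,z): return [*(ax+.076*np.array([np.cos(np.radians(d)),np.sin(np.radians(d))])),z]
for d in(-50,-45,-40):print('before',d,proj(S,jar(d,.05)))
for d in(188,193,198):print(d,[proj(S5,jar(d,z)) for z in(.05,.07)])
h=hsv(S5)
for y in range(228,252,2):
    r=S5[1]['img'][y,325:362].astype(int);m=np.nonzero((r[:,0]>1.6*r[:,1])&(r[:,0]>1.6*r[:,2])&(r[:,0]>90))[0]
    print(y,(325+m.min(),325+m.max(),len(m)) if len(m) else None,end=' ')
E
python3 lid.py fin | grep -E ' (80|85|90|95) '
```

```text
before -50 [334.05 269.07]
before -45 [336.05 270.28]
before -40 [338.19 271.38]
188 [array([342.83, 238.74]), array([343.54, 233.28])]
193 [array([340.67, 239.08]), array([341.36, 233.62])]
198 [array([338.58, 239.55]), array([339.25, 234.09])]
228 None 230 None 232 (np.int64(347), np.int64(350), 4) 234 (np.int64(336), np.int64(350), 15) 236 (np.int64(336), np.int64(349), 14) 238 (np.int64(336), np.int64(349), 14) 240 (np.int64(336), np.int64(349), 14) 242 (np.int64(336), np.int64(348), 13) 244 (np.int64(336), np.int64(348), 13) 246 (np.int64(338), np.int64(347), 10) 248 None 250 None scene 80 steel 0.49 blue 0.80
scene 85 steel 1.00 blue 0.92
scene 90 steel 1.00 blue 1.00
scene 95 steel 0.67 blue 1.00
side 80 steel 0.00 blue 0.00
side 85 steel 0.03 blue 0.00
side 90 steel 0.10 blue 0.00
side 95 steel 0.18 blue 0.00
```

Run:
```python
from meas import *
from snap import snap
np.set_printoptions(precision=4,suppress=True)
ax=np.array([.6408,.2127])
for n,oc in(('w6',load('w6')),('now',snap('wrist','w7'))):
    g=cv2.cvtColor(oc[1]['img'],cv2.COLOR_RGB2GRAY)
    ring=[ [*(ax+.1*np.array([np.cos(t),np.sin(t)])),.05] for t in np.linspace(0,6.28,40)]
    msk=np.zeros_like(g);cv2.fillPoly(msk,[np.array([proj(oc,p) for p in ring]).astype(np.int32)],255);msk=cv2.dilate(msk,np.ones((25,25)))
    c=cv2.HoughCircles(g,cv2.HOUGH_GRADIENT,1,35,param1=80,param2=14,minRadius=20,maxRadius=30)
    for x,y,r in (c[0] if c is not None else []):
        if y<260 and msk[int(y),int(x)] and g[int(y)-5:int(y)+5,int(x)-5:int(x)+5].mean()<80:
            P=plane(oc,(x,y),.126)[:2]-ax;print(n,x,y,r,'ang %.1f rad %.4f'%(np.degrees(np.arctan2(P[1],P[0])),np.hypot(*P)))
```

```text
w6 278.5 112.5 27.1 ang 134.2 rad 0.0759
w6 217.5 259.5 23.9 ang -91.8 rad 0.0728
w6 215.5 138.5 28.2 ang 176.8 rad 0.0748
w6 344.5 144.5 29.4 ang 87.9 rad 0.0746
w6 361.5 201.5 29.4 ang 47.5 rad 0.0715
w6 189.5 202.5 25.6 ang -136.8 rad 0.0745
now 382.5 225.5 29.4 ang -66.8 rad 0.0655
now 198.5 147.5 29.4 ang 49.9 rad 0.0728
now 147.5 238.5 29.4 ang 100.5 rad 0.0782
now 180.5 222.5 22.8 ang 89.6 rad 0.0589
```

The jar direction read from the gripped bar is 192.95°, against 192.9° measured for the ledge. The jar lids agree to about 1°. The lid is up, the knife is flat, and the grip is holding, so I'm handing in.

```bash
python3 -c "
from rig import hand_in
print(hand_in())"
```

```text
the job is handed in; nothing more can be done
None
```

I've handed the job in: the lid stands upright (about 90°), the knife lies flat back in its original place, and the red-label jar faces front over the spoon ledge (within about 1° by my measurements), with the gripper still holding the carousel handle.

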